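# Fit the diamond disc on the bench grinder's studs

## Robot

A 6-joint arm with a two-finger parallel gripper is mounted at the origin on the work surface. World frame = base frame: x ahead of the robot, y to its left, z up, the work surface at z = 0. Lengths are in mm, angles in rad, forces in N, time in s.
With the tool pointing down it reaches from about 275 to 750 mm from the base axis. Payload 10.2 kg.
Tool frame: the origin (TCP) lies at the very end of the fingers, on their centre line; the grasp point (between the pads) lies behind it (ctrl.grasp_offset is the z of the grasp point in the tool frame, in mm); z points along the fingers, y is the direction in which the jaws open and shut (so a half turn about z gives the same grasp; the last joint's range is limited). The gripper opens to 85 mm and grips with 20 to 120 N. Pads are 22 mm wide; open, the fingers measure 114 mm over their backs; the gripper's body (76 mm by 85 mm) begins 54 mm behind the grasp point. The pads swing forward as they close: fully open they stand 13 mm farther back than shut.
Start: joints at [-1.463, 0.313, 1.498, -0, 1.331, -0.223], TCP at [170.507, -496.547, 231.294] pointing down, gripper open.
Joint ranges: [-2.94, 2.94], [-0.97, 2.17], [0.19, 2.56], [-1.23, 4.37], [0.02, 3.11], [-2.88, 2.88]. Speed limits (rad/s): [2.39, 2.39, 3.01, 3.14, 3.14, 3.14].

## Interface

Orientations are given as a unit quaternion [w, x, y, z].
In Python, from rig import ctrl, capture, job gives the robot as it stands. The module is installed in compiled form; this text tells all that it offers.
- The arm moves only by the tool move_arm, never from a script. Its argument "series" is a list of rows, each a list of 7 numbers: the turn, a rotation vector about the tool's x, y, z in rad, then the shift along the tool's x, y, z in cm, then the opening, from 0 (shut) to 1 (fully open). A call has 1 to 5 rows; each row is the pose to reach, as a shift and turn from the pose measured when the call began, along the tool's axes at that moment; what a row does not reach only later rows make up. A row lasts 1/12 s, in which the tool goes at most 41.7 mm and 7.16 degrees, less where a joint would pass 70% of its speed; a pose out of reach is approached as far as the arm can. A call with a gripper value outside its range is refused whole. The fingers move at their own pace and stop on an object; "grip_force" is the grip in N (left out, the last holds). Time passes only in rows, so rows that repeat a pose let the fingers close. It gives the time, the measured TCP pose, the force and the opening at its end, in the units of the state.
- ctrl.sense(): the state, without advancing time (a new reading comes with each control period).
- capture(name): name is "side" or "top" or "wrist"; returns a dict with "frame" (400x640x3 uint8, red, green, blue), "mtx" (3x3 intrinsics, pixels), "R" (3x3) and "t" (3): a world point X has camera coordinates R X + t. Camera axes: x right, y down, z forward; pixel columns grow to the right and rows downward; lengths in mm; the calibration is good to about 2 mm. The wrist camera is an equidistant fisheye: a pixel r from the principal point sees the ray r / f radians off the axis. A picture is of the moment at which its call begins. There is no depth.
- job.finish_job(): hands the job in, once; it reports no verdict.
The state is a dict: "time_s": time; "joints": joint angles; "dq": joint speeds; "tau": joint torques, N m; "eef_pos": TCP position; "ee_rot": TCP orientation; "force": force on the tool from outside, world axes, zero at the start; "wrist_torque": the same for the moment, N m; "grip_width": opening from 0.0 (shut) to 1.0 (fully open).
Only numpy, scipy, OpenCV 4.12 (cv2) and the standard library are available. Lean on these libraries where they do the work, as an engineer would, in place of code of your own. Each camera call takes 0.05 s, during which the arm holds its last target.

## Task

Fit the diamond disc on the bench grinder: lift it by its hexagonal hub, set it over the spindle nose, and turn it lightly on top of the four studs until its holes find them, then let it down fully home, flat on the rotor, and let go. Feel for the studs with a light, slow hand, never force or drop the disc, and leave the other things on the bench where they are.

Things in the scene. Friction and masses are not known exactly. Their poses are not given: they have to be found in the camera images.
- disc: The diamond disc to fit, bare aluminium, 170 mm across, 0.47 to 0.69 kg, lying hub up on a dark 3 mm mat. Web 10 mm thick; rim (radius 55 to 85 mm) raised to 13 mm. Through the web go four round holes 14 mm wide, centres 45 mm from the axis on the disc's own +x, +y, -x and -y axes. Origin: centre of the underside, z up along the axis.
- hub (a point): On the disc's axis in its hexagonal hub, 35 mm above the underside. The hub stands on the web, 36 mm across flats, its top 44 mm above the underside; its flats face the disc's own +x and every 60 degrees from there. A 22.5 mm bore runs right through hub and web. Axes as the disc's.
- grinder: Bench grinder, fixed down: grey housing 290 x 250 x 60 mm, on it a round splash bowl, inside 107 mm radius, rim 105 mm above the bench. A bent steel water spout, 10 mm thick, dips just over the rim, at most 131 mm above the bench and over 95 mm from the rotor axis. Origin: on the bench under the rotor axis, z up; the controls face own -x.
- seat (a point): Centre of the rotor's flat face (62 mm radius), 84 mm above the bench; the disc's underside rests here when home. Its yaw is the housing's, NOT the rotor's. Round the axis: four studs 10 mm thick, 14 mm high, the top 3 mm tapered to 6 mm, 90 degrees apart, centres 45 mm from the axis. Bare metal: touch down at 10 mm/s or slower.
- nose (a point): Top of the rotor's centring nose, on its axis 30 mm above the seat: 20 mm thick, top 6 mm tapered to 12 mm; the disc's bore goes over it. No reading tells the rotor's angle: it stands anywhere. It turns stiffly (0.3 N m): a disc pressed on the stud tips with more than about 9 N takes the rotor round instead of sliding over them. Yaw: the housing's.
- model_a: Bystander: cream plaster dental model, 66 x 68 mm, 32 mm high. Origin: centre of its underside.
- model_b: Bystander: tan plaster dental model, 63 x 65 mm, 36 mm high. Origin: centre of its underside.
- spatula: Bystander: plaster spatula, steel blade and dark wooden handle, 185 mm, lying along x between mat and grinder. Origin: underside, mid-length.
- pot: Bystander: clear jar with a white cap, 48 mm wide and high. Origin: centre of its underside.
- brush: Bystander: small brush, 140 mm, left of the mat. Origin: underside, mid-length.
- mount_plate: Bystander: white plastic ring, 56 mm across, 8 mm thick. Origin: centre of its underside.
- tool_cup: Bystander: dark red cup of instruments, 68 mm wide, 180 mm high. Origin: centre of its underside.

How it is judged (in metres and radians):
On the way:
1. the disc has been lifted clear of the mat (height (world z) of disc above 0.05 m), for 0.1 s.
At the end, for the whole second after the job is handed in: The disc is home: its underside within 2 mm of the rotor's face, its centre within 3 mm of the rotor axis, tilted less than 0.03 rad, released and at rest (z of disc in the frame of seat between -0.003 and 0.002 m and horizontal distance between disc and seat below 0.003 m and angle between disc's own z axis and vertical below 0.03 rad and linear speed of disc below 0.01 m/s and angular speed of disc below 0.05 rad/s); the robot touches nothing.
It fails at once if the disc is forced, knocked or dropped on the grinder with more than 60 N (contact force between disc and grinder above 60 N).
It fails at once if one of the other loose things on the bench is moved by more than 25 mm (distance of any of model_a, model_b, spatula, pot, brush, mount_plate, tool_cup from where it was at the start of the episode above 0.025 m).
It also fails if it takes over 64 s, if anything falls off the work surface, if the arm or the gripper's body presses on something with over 40 N, if the wrist force passes 120 N, or if a joint passes its speed limit or range.

## Working session

There is one attempt and no reset: what is moved stays moved. The work goes in short steps, Python scripts to look and compute and a tool call to move; the robot and the scene stay as the last step left them, time stands still between calls to the robot, and variables do not carry over. Pictures are saved under pics/ and viewed, and the job is handed in when it is done.

Besides the shell and the picture viewer there is one more tool, called after ">>>" in YAML: its name, and indented under it one key for each argument. move_arm: Moves the arm, as the interface text tells. Its arguments: {"type":"object","properties":{"series":{"type":"array","items":{"type":"array","items":{"type":"number"}}},"grip_force":{"type":"number"}},"required":["series"]}

```bash
ls; mkdir -p pics
python3 - <<'E'
from rig import ctrl,capture
import cv2
for n in ("side","top","wrist"):
    c=capture(n); cv2.imwrite(f"pics/{n}0.png",c["frame"][:,:,::-1]); print(n,c["mtx"].round(1).tolist(),c["R"].round(3).tolist(),c["t"].round(1).tolist())
s=ctrl.sense(); print(s); print(ctrl.grasp_offset)
E
```

```text
pics
side [[361.3, 0.0, 313.0], [0.0, 361.3, 198.8], [0.0, 0.0, 1.0]] [[-0.887, -0.46, -0.02], [-0.253, 0.523, -0.814], [0.386, -0.717, -0.581]] [572.3, 167.0, 814.4]
top [[437.9, 0.0, 315.1], [0.0, 437.9, 202.3], [0.0, 0.0, 1.0]] [[-0.029, -0.999, -0.019], [-0.995, 0.03, -0.095], [0.096, 0.016, -0.995]] [134.8, 599.6, 1141.6]
wrist [[309.7, 0.0, 320.3], [0.0, 309.7, 200.9], [0.0, 0.0, 1.0]] [[0.324, -0.946, -0.001], [-0.914, -0.313, 0.259], [-0.246, -0.083, -0.966]] [-524.3, -33.1, 378.4]
{'time_s': 0.15, 'joints': array([-1.46342615e+00,  3.13321557e-01,  1.49824799e+00,  6.91196675e-06,
        1.33101379e+00, -2.23393582e-01]), 'dq': array([ 6.55790230e-04, -1.54000560e-03, -3.98920280e-03, -3.67871946e-05,
       -1.16716901e-03, -9.38445127e-04]), 'tau': array([ 7.66851754e-04, -4.12370145e+01, -2.59797728e+01, -1.72781733e-04,
        3.22298387e-03,  5.24540582e-06]), 'eef_pos': array([ 170.47410214, -496.34850317,  230.87198875]), 'ee_rot': array([-4.94312385e-04,  9.86355573e-01,  1.64628180e-01,  3.20704702e-05]), 'force': array([-0.56942932,  0.04159115, -0.22793146]), 'wrist_torque': array([ 0.0190927 , -0.00860307, -0.02170214]), 'grip_width': 1.0011159716109017}
-18.700000000000003
```

View pics/top0.png

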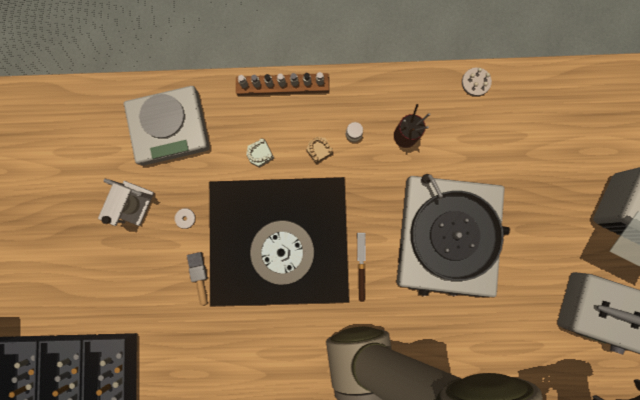

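View pics/side0.png

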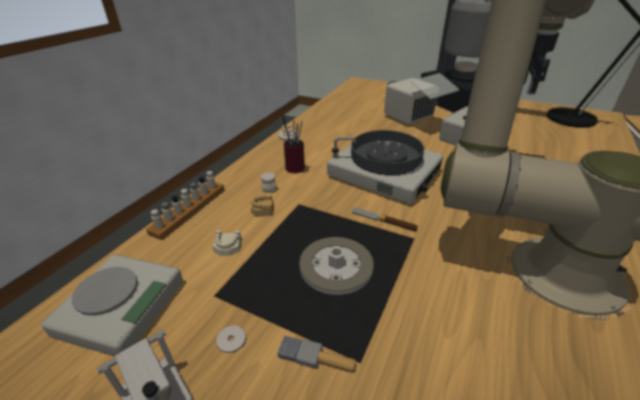

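View pics/wrist0.png

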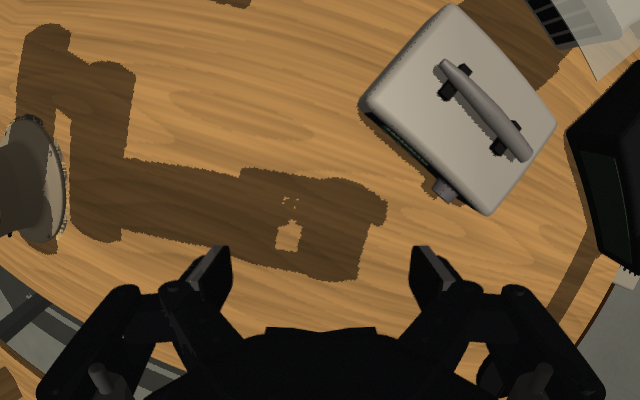

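The top view shows the disc on the mat near (282,252) and the rotor, in its bowl, near (458,235). The studs show as dots on the rotor. I'll zoom in on both.

```bash
cat > h.py <<'E'
import numpy as np, cv2
from rig import ctrl,capture,job
def ray(c,px):
    K=c["mtx"];R=c["R"];t=c["t"]
    d=np.linalg.inv(K)@np.array([px[0],px[1],1.]); return -R.T@t, R.T@d
def plane(c,px,z):
    o,d=ray(c,px); return o+d*(z-o[2])/d[2]
def proj(c,X):
    p=c["R"]@np.array(X,float)+c["t"]; q=c["mtx"]@p; return q[:2]/q[2]
def wproj(c,X):
    p=c["R"]@np.array(X,float)+c["t"]; r=np.hypot(p[0],p[1]); th=np.arctan2(r,p[2]); K=c["mtx"]
    return np.array([K[0,2]+K[0,0]*th*p[0]/r, K[1,2]+K[1,1]*th*p[1]/r])
def wplane(c,px,z):
    K=c["mtx"]; u=(px[0]-K[0,2])/K[0,0]; v=(px[1]-K[1,2])/K[1,1]; th=np.hypot(u,v)
    d=np.array([np.sin(th)*u/th,np.sin(th)*v/th,np.cos(th)]) if th>1e-9 else np.array([0,0,1.])
    o=-c["R"].T@c["t"]; d=c["R"].T@d; return o+d*(z-o[2])/d[2]
E
python3 - <<'E'
from h import *
c=capture("top"); f=c["frame"][:,:,::-1]
a=cv2.resize(f[205:300,235:330],(600,600),interpolation=cv2.INTER_CUBIC)
b=cv2.resize(f[180:290,403:513],(600,600),interpolation=cv2.INTER_CUBIC)
b=np.clip(b.astype(float)*2,0,255).astype(np.uint8)
cv2.imwrite("pics/da.png",a);cv2.imwrite("pics/gb.png",b)
print(plane(c,(282,252),16),plane(c,(458,235),84))
E
```

```text
[473.56049079 209.80674071  16.        ] [ 504.54341998 -241.17527222   84.        ]
```

View pics/da.png

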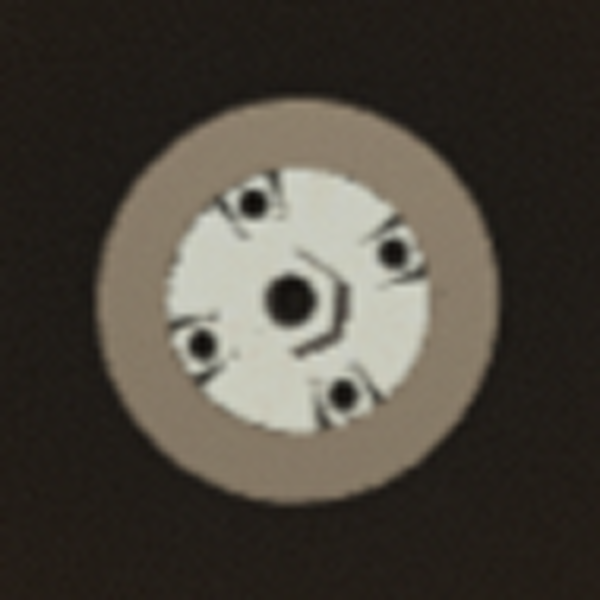

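View pics/gb.png

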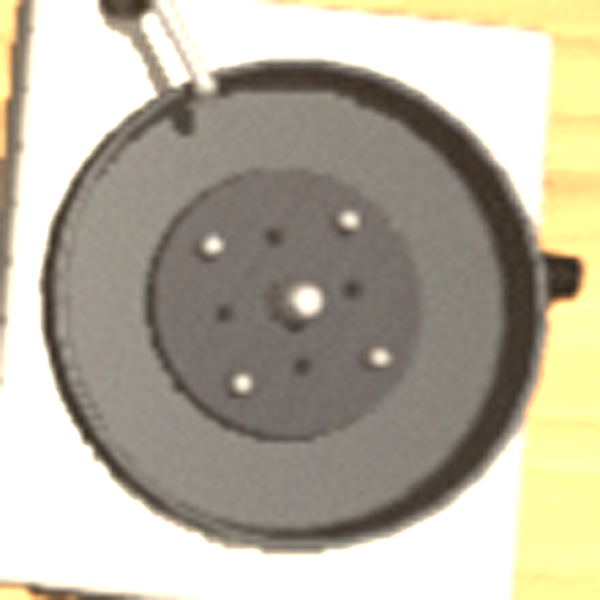

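Run:
```python
from h import *
c=capture("top"); f=c["frame"].astype(float); g=f.mean(2)
S=8
def up(x0,y0,w): return cv2.resize(g[y0:y0+w,x0:x0+w],None,fx=S,fy=S,interpolation=cv2.INTER_CUBIC)
def pix(p,x0,y0): return ((p[0]+.5)/S-.5+x0,(p[1]+.5)/S-.5+y0)
print("cam",-c["R"].T@c["t"])
u=up(235,205,95); m=(u>75).astype(np.uint8)
cs,_=cv2.findContours(m,cv2.RETR_CCOMP,cv2.CHAIN_APPROX_NONE)
big=max(cs,key=cv2.contourArea)
P=np.array([plane(c,pix(p[0],235,205),16)[:2] for p in big])
(cx,cy),r=cv2.minEnclosingCircle(P.astype(np.float32)); A=np.c_[2*P,np.ones(len(P))]; s=np.linalg.lstsq(A,(P**2).sum(1),rcond=None)[0]
print("disc",s[:2],np.sqrt(s[2]+s[0]**2+s[1]**2)); C=s[:2]
m=(u<75).astype(np.uint8);n,l,st,ce=cv2.connectedComponentsWithStats(m)
for i in range(1,n):
    if 300<st[i,4]<6000:
        for z in (13,47):
            w=plane(c,pix(ce[i],235,205),z)[:2]; d=w-C; print(z,st[i,4],pix(ce[i],235,205),w.round(1),np.hypot(*d).round(1),np.degrees(np.arctan2(d[1],d[0])).round(1))
print("grinder")
u=up(403,180,110); 
m=(u>105).astype(np.uint8);n,l,st,ce=cv2.connectedComponentsWithStats(m)
for i in range(1,n):
    p=pix(ce[i],403,180)
    if 50<st[i,4]<6000 and np.hypot(p[0]-457,p[1]-235)<25:
        print(st[i,4],np.round(p,1),plane(c,p,98)[:2].round(1),plane(c,p,114)[:2].round(1))
```

```text
cam [ 491.00382755   97.81154748 1196.01302804]
disc [473.8540512  210.79802677] 84.974432213233
13 777 (np.float64(274.6344111969112), np.float64(236.78563384813384)) [514.9 229.1] 44.9 24.1
47 777 (np.float64(274.6344111969112), np.float64(236.78563384813384)) [514.2 225.3] 42.9 19.8
13 787 (np.float64(296.8218710292249), np.float64(244.64445679796697)) [492.1 169.7] 44.9 -66.1
47 787 (np.float64(296.8218710292249), np.float64(244.64445679796697)) [492.  167.7] 46.8 -67.2
13 2673 (np.float64(280.54949962588853), np.float64(252.1054292929293)) [473.3 214. ] 3.2 99.0
47 2673 (np.float64(280.54949962588853), np.float64(252.1054292929293)) [473.9 210.7] 0.1 -90.7
13 758 (np.float64(266.58723614775727), np.float64(259.16968997361477)) [455.6 252. ] 45.0 114.0
47 758 (np.float64(266.58723614775727), np.float64(259.16968997361477)) [456.6 247.5] 40.6 115.2
13 794 (np.float64(288.8905856423174), np.float64(267.0846977329975)) [432.8 192.5] 44.9 -155.9
47 794 (np.float64(288.8905856423174), np.float64(267.0846977329975)) [434.5 189.7] 44.6 -151.9
grinder
186 [466.7 219.8] [ 541.5 -260.7] [ 540.8 -255.4]
245 [441.7 224.4] [ 531.9 -198.1] [ 531.3 -193.8]
1052 [458.9 234.6] [ 505.3 -239.2] [ 505.1 -234.3]
171 [472.3 245. ] [ 478.6 -270.6] [ 478.8 -265.2]
223 [447.1 249.7] [ 468.7 -207.9] [ 469.1 -203.4]
```

```bash
cat >> h.py <<'E'
from scipy.spatial.transform import Rotation as Ro
def go(x,y,z,yawy):
    s=ctrl.sense(); q=s["ee_rot"]; R=Ro.from_quat([q[1],q[2],q[3],q[0]]); a=np.radians(yawy)
    ty=np.array([np.cos(a),np.sin(a),0]); tz=np.array([0,0,-1.]); tx=np.cross(ty,tz)
    T=Ro.from_matrix(np.c_[tx,ty,tz]); rv=(R.inv()*T).as_rotvec(); d=R.inv().apply(np.array([x,y,z])-s["eef_pos"])/10
    p=R.as_matrix()
    print("t",round(s["time_s"],2),"pos",s["eef_pos"].round(1),"yawy",np.degrees(np.arctan2(p[1,1],p[0,1])).round(2),"F",s["force"].round(2),"M",s["wrist_torque"].round(3),"w",round(s["grip_width"],3))
    print("row",rv.round(4).tolist(),d.round(3).tolist())
E
python3 -c "
from h import *
go(473.9,210.8,150,24.1)"
```

```text
t 0.25 pos [ 170.5 -496.4  231.1] yawy -71.05 F [-0.62  0.72  0.34] M [ 0.034  0.02  -0.054] w 0.996
row [-0.0003, -0.0005, -1.6607] [51.662, -57.034, 8.143]
```

>>> move_arm:
  series:
    - [0,0,-0.4,12.9,-14.25,2.0,1]
    - [0,0,-0.4,12.9,-14.25,2.0,1]
    - [0,0,-0.4,12.9,-14.25,2.0,1]
    - [0,0,-0.5,12.9,-14.25,2.0,1]
    - [0,0,-0.6,12.9,-14.25,2.0,1]
  grip_force: 80

```text
time_s: 0.67
eef_pos: [246.8, -316.5, 210.7]
ee_rot: [-0.001, 0.892, 0.452, 0.0]
force: [1.2, 0.0, 0.0]
grip_width: 0.995
```

```bash
python3 -c "
from h import *
go(473.9,210.8,150,24.1)"
```

```text
t 0.67 pos [ 246.8 -316.5  210.7] yawy -36.26 F [1.21 0.04 0.04] M [-0.008  0.003 -0.017] w 0.995
row [-0.0003, -0.0018, -1.0535] [55.943, -12.876, 6.158]
```

>>> move_arm:
  series:
    - [0,0,-0.6,55.9,-12.9,6.2,1]
    - [0,0,-0.6,55.9,-12.9,6.2,1]
    - [0,0,-0.6,55.9,-12.9,6.2,1]
    - [0,0,-0.6,55.9,-12.9,6.2,1]
    - [0,0,-0.6,55.9,-12.9,6.2,1]

```text
time_s: 1.08
eef_pos: [328.0, -127.5, 189.1]
ee_rot: [-0.0, 0.717, 0.697, 0.001]
force: [1.0, -1.1, 0.7]
grip_width: 0.997
```

```bash
python3 -c "
from h import *
go(473.9,210.8,150,24.1)"
```

```text
t 1.08 pos [ 328.  -127.5  189.1] yawy -1.56 F [ 0.98 -1.1   0.69] M [-0.05  -0.091 -0.021] w 0.997
row [0.0008, -0.001, -0.4479] [34.208, 13.658, 3.954]
```

>>> move_arm:
  series:
    - [0,0,-0.44,34.2,13.7,3.9,1]
    - [0,0,-0.44,34.2,13.7,3.9,1]
    - [0,0,-0.44,34.2,13.7,3.9,1]
    - [0,0,-0.44,34.2,13.7,3.9,1]
    - [0,0,-0.44,34.2,13.7,3.9,1]

```text
time_s: 1.5
eef_pos: [410.1, 63.3, 167.4]
ee_rot: [0.0, 0.545, 0.838, 0.001]
force: [1.2, -1.6, 0.7]
grip_width: 0.998
```

```bash
python3 -c "
from h import *
go(473.9,210.8,150,24.1)"
```

```text
t 1.5 pos [410.1  63.3 167.4] yawy 23.89 F [ 1.21 -1.64  0.7 ] M [-0.045 -0.035  0.026] w 0.998
row [0.0015, -0.0004, -0.0036] [10.906, 11.803, 1.766]
```

>>> move_arm:
  series:
    - [0,0,-0.004,10.9,11.8,1.77,1]
    - [0,0,-0.004,10.9,11.8,1.77,1]
    - [0,0,-0.004,10.9,11.8,1.77,1]
    - [0,0,-0.004,10.9,11.8,1.77,1]
    - [0,0,-0.004,10.9,11.8,1.77,1]

```text
time_s: 1.92
eef_pos: [474.7, 215.5, 148.7]
ee_rot: [-0.0, 0.542, 0.84, 0.001]
force: [0.2, 0.3, -0.3]
grip_width: 0.999
```

```bash
python3 -c "
from h import *
c=capture('wrist'); cv2.imwrite('pics/w1.png',c['frame'][:,:,::-1])
print(wproj(c,[473.9,210.8,47]))
go(473.9,210.8,22,24.1)"
```

```text
[316.86185661 205.6947051 ]
t 1.97 pos [473.9 213.1 148.9] yawy 24.35 F [-0.67 -0.77 -0.31] M [-0.023 -0.022 -0.014] w 1.001
row [0.0004, -0.0009, 0.0043] [-0.221, -0.103, 12.692]
```

View pics/w1.png

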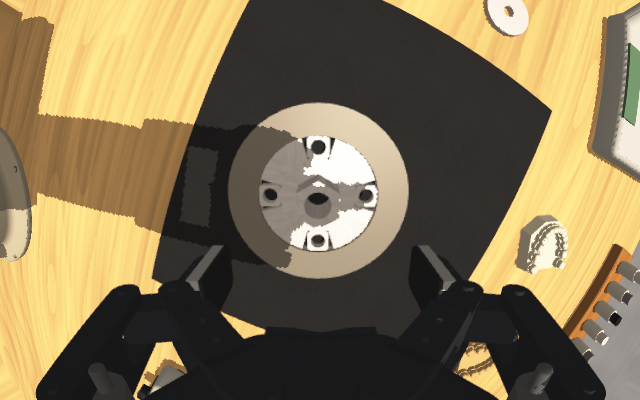

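```bash
python3 -c "
from h import *
c=capture('wrist')
P=np.array([wplane(c,p,13) for p in [(318,147),(318,240),(270,195),(367,195)]]);print(P.round(1),P.mean(0))
go(473.9,210.8,70,24.1)"
```

```text
[[455.2 249.7  13. ]
 [491.8 168.1  13. ]
 [432.5 190.7  13. ]
 [515.1 227.9  13. ]] [473.65699071 209.10008204  13.        ]
t 2.02 pos [473.6 211.5 149.3] yawy 24.25 F [-0.21 -0.57 -0.48] M [-0.    -0.032  0.027] w 1.006
row [0.0002, -0.0006, 0.0026] [-0.083, -0.007, 7.929]
```

The wrist view puts the disc's centre at (473.7, 209.1) and the top view at (473.9, 210.8), so they agree to within 2 mm. The hub flats face the jaws. Descending.

>>> move_arm:
  series:
    - [0,0,0.0026,-0.05,0,3,1]
    - [0,0,0.0026,-0.05,0,6,1]
    - [0,0,0.0026,-0.05,0,7.9,1]
    - [0,0,0.0026,-0.05,0,7.9,1]
    - [0,0,0.0026,-0.05,0,7.9,1]

```text
time_s: 2.43
eef_pos: [473.7, 210.2, 70.6]
ee_rot: [-0.0, 0.544, 0.839, -0.0]
force: [0.2, 0.3, 0.2]
grip_width: 0.997
```

```bash
python3 -c "
from h import *
go(473.8,210.2,21.5,24.1)"
```

```text
t 2.43 pos [473.7 210.2  70.6] yawy 24.03 F [0.17 0.27 0.21] M [ 0.032 -0.002  0.015] w 0.997
row [-0.0007, -0.0007, -0.0012] [-0.011, 0.013, 4.915]
```

>>> move_arm:
  series:
    - [0,0,0,0,0,1.5,1]
    - [0,0,0,0,0,3,1]
    - [0,0,0,0,0,4.2,1]
    - [0,0,0,0,0,4.9,1]
    - [0,0,0,0,0,4.9,1]

```text
time_s: 2.85
eef_pos: [473.8, 209.9, 22.0]
ee_rot: [-0.0, 0.545, 0.839, -0.0]
force: [-0.3, 0.6, -0.1]
grip_width: 1.006
```

>>> move_arm:
  series:
    - [0,0,0,0,0,0,0.7]
    - [0,0,0,0,0,0,0.55]
    - [0,0,0,0,0,0,0.4]
    - [0,0,0,0,0,0,0.2]
    - [0,0,0,0,0,0,0]

```text
time_s: 3.27
eef_pos: [474.5, 210.1, 23.0]
ee_rot: [0.0, 0.545, 0.839, 0.001]
force: [-1.4, -0.8, 8.2]
grip_width: 0.405
```

```bash
python3 -c "
from h import *
go(473.8,210.2,70,24.1)"
```

```text
t 3.27 pos [474.5 210.1  23. ] yawy 24.0 F [-1.4  -0.81  8.22] M [-0.077  0.149 -0.051] w 0.405
row [0.0013, -0.0003, -0.0017] [0.042, -0.048, -4.7]
```

>>> move_arm:
  series:
    - [0,0,0,0,0,0,0]
    - [0,0,0,0,0,0,0]
    - [0,0,0,0,0,0,0]

```text
time_s: 3.52
eef_pos: [474.3, 210.0, 23.0]
ee_rot: [0.0, 0.545, 0.839, 0.0]
force: [-1.2, 0.1, 0.4]
grip_width: 0.406
```

```bash
python3 -c "
from h import *
c=capture('side'); cv2.imwrite('pics/s2.png',cv2.resize(c['frame'][190:330,230:440,::-1],(800,533)))
go(473.8,210.2,70,24.1)"
```

```text
t 3.57 pos [474.3 210.   23. ] yawy 24.0 F [-1.69  0.31  0.99] M [-0.096  0.134 -0.008] w 0.404
row [0.0009, -0.0003, -0.0017] [0.038, -0.036, -4.696]
```

View pics/s2.png

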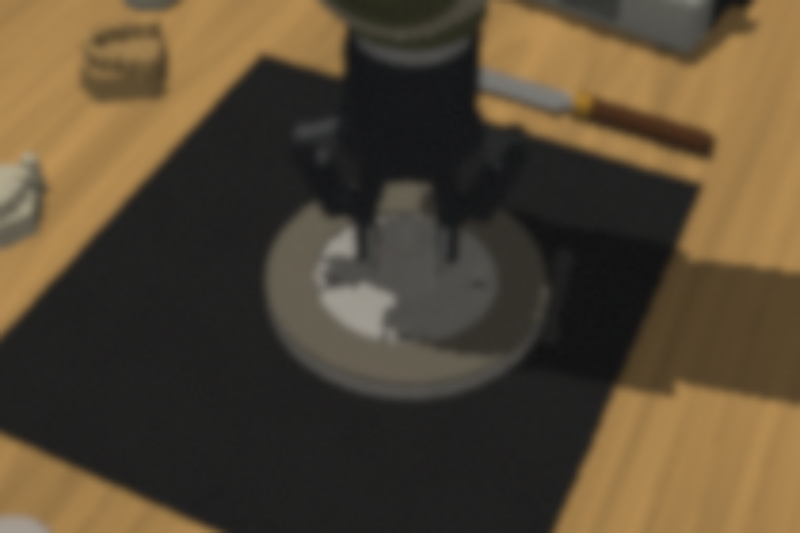

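Gripped. The TCP sits 20 mm above the disc's underside. Lifting.

>>> move_arm:
  series:
    - [0,0,0,0,0,-0.3,0]
    - [0,0,0,0,0,-1.2,0]
    - [0,0,0,0,0,-2.7,0]
    - [0,0,0,0,0,-4.5,0]
    - [0,0,0,0,0,-6.5,0]

```text
time_s: 3.98
eef_pos: [473.7, 209.9, 88.7]
ee_rot: [-0.0, 0.545, 0.839, -0.0]
force: [0.4, -0.2, -5.1]
grip_width: 0.4
```

>>> move_arm:
  series:
    - [0,0,0,0,0,-2.5,0]
    - [0,0,0,0,0,-5,0]
    - [0,0,0,0,0,-7.5,0]
    - [0,0,0,0,0,-9.5,0]
    - [0,0,0,0,0,-10.5,0]

```text
time_s: 4.4
eef_pos: [474.3, 210.0, 196.7]
ee_rot: [0.001, 0.545, 0.839, 0.001]
force: [0.5, -0.9, -5.2]
grip_width: 0.406
```

```bash
python3 -c "
from h import *
c=capture('side'); cv2.imwrite('pics/s3.png',cv2.resize(c['frame'][130:330,230:530,::-1],(800,533)))
c=capture('wrist'); cv2.imwrite('pics/w3.png',c['frame'][:,:,::-1])
go(505.2,-234.3,195,-36.2)"
```

```text
t 4.5 pos [474.2 210.  195.1] yawy 24.01 F [-0.31  0.37 -5.84] M [-0.007  0.015 -0.028] w 0.404
row [0.002, -0.0012, 1.0508] [-41.843, -15.247, -0.023]
```

View pics/s3.png

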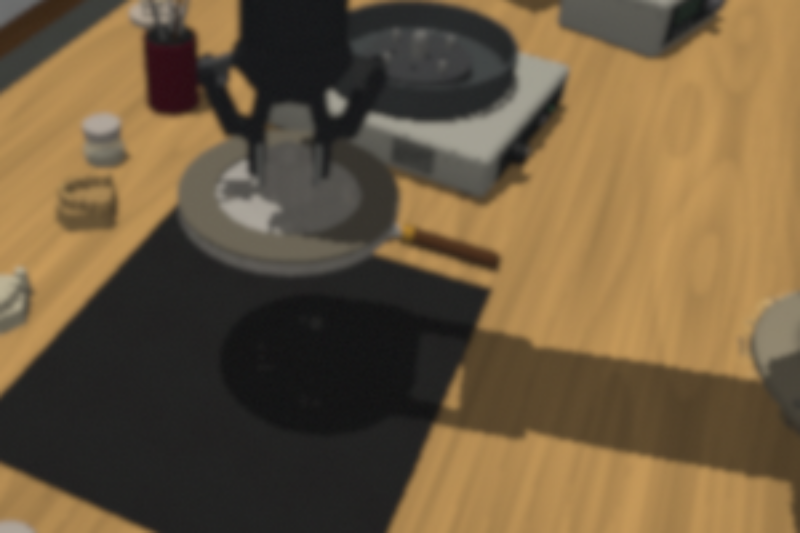

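View pics/w3.png

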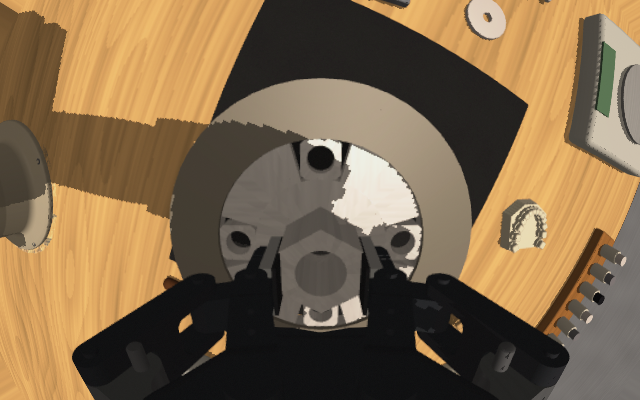

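```bash
python3 -c "
from h import *
c=capture('wrist'); g=c['frame'].mean(2)
for p in [(320,157),(239.5,239),(401,239)]:
    print(wplane(c,p,185).round(1))
L,Rr,T=[wplane(c,p,185) for p in [(239.5,239),(401,239),(320,157)]]
m=(L+Rr)/2; d=Rr-L; print('mid',m,'dist',np.hypot(d[0],d[1]),'ang',np.degrees(np.arctan2(d[1],d[0])),'T-m',T-m,np.degrees(np.arctan2(*(T-m)[1::-1])))
go(505.2,-234.3,195,-36.2)"
```

```text
[455. 253. 185.]
[432.8 195.  185. ]
[513.2 230.6 185. ]
mid [472.96395459 212.82000671 185.        ] dist 87.93604224902423 ang 23.89029873388885 T-m [-18.00315815  40.1712954    0.        ] 114.1400026990279
t 4.55 pos [473.6 209.8 193.5] yawy 24.0 F [-0.3   0.24 -5.2 ] M [0.012 0.033 0.009] w 0.403
row [-0.0009, -0.0003, 1.0508] [-41.853, -15.179, -0.17]
```

>>> move_arm:
  series:
    - [0,0,0.02,-0.8,-0.3,-0.1,0]
    - [0,0,0.06,-2.5,-0.9,-0.2,0]
    - [0,0,0.13,-5.0,-1.8,-0.2,0]
    - [0,0,0.2,-8,-2.9,-0.2,0]
    - [0,0,0.27,-11,-4,-0.2,0]

```text
time_s: 4.97
eef_pos: [481.0, 91.5, 193.9]
ee_rot: [-0.001, 0.654, 0.757, -0.001]
force: [0.7, -0.4, -5.5]
grip_width: 0.403
```

```bash
python3 -c "
from h import *
go(505.2,-234.3,195,-36.2)"
```

```text
t 4.97 pos [481.   91.5 193.9] yawy 8.33 F [ 0.74 -0.42 -5.51] M [-0.022 -0.05   0.018] w 0.403
row [-0.0038, 0.0006, 0.7772] [-32.586, -2.322, -0.124]
```

>>> move_arm:
  series:
    - [0,0,0.08,-3.3,-0.2,-0.1,0]
    - [0,0,0.16,-6.6,-0.5,-0.1,0]
    - [0,0,0.24,-9.9,-0.7,-0.1,0]
    - [0,0,0.32,-13.2,-0.9,-0.1,0]
    - [0,0,0.4,-16.5,-1.2,-0.1,0]

```text
time_s: 5.38
eef_pos: [492.1, -75.5, 193.4]
ee_rot: [-0.002, 0.793, 0.61, -0.002]
force: [1.0, 0.1, -5.1]
grip_width: 0.406
```

```bash
python3 -c "
from h import *
go(505.2,-234.3,195,-36.2)"
```

```text
t 5.38 pos [492.1 -75.5 193.4] yawy -14.89 F [ 0.98  0.07 -5.12] M [ 0.017 -0.043  0.002] w 0.406
row [-0.0062, 0.0016, 0.3719] [-15.009, 5.35, -0.183]
```

>>> move_arm:
  series:
    - [0,0,0.08,-3.3,1.2,-0.2,0]
    - [0,0,0.16,-6.5,2.3,-0.2,0]
    - [0,0,0.23,-9.3,3.3,-0.2,0]
    - [0,0,0.29,-11.8,4.2,-0.2,0]
    - [0,0,0.34,-13.8,4.9,-0.2,0]

```text
time_s: 5.8
eef_pos: [502.9, -223.8, 193.4]
ee_rot: [-0.003, 0.886, 0.464, -0.003]
force: [0.2, 0.5, -4.8]
grip_width: 0.408
```

```bash
python3 -c "
from h import *
go(505.2,-234.3,195,-36.2)"
```

```text
t 5.8 pos [ 502.9 -223.8  193.4] yawy -34.69 F [ 0.21  0.54 -4.85] M [ 0.011 -0.015  0.048] w 0.408
row [-0.0087, 0.003, 0.0263] [-0.728, 0.785, -0.162]
```

>>> move_arm:
  series:
    - [-0.0087,0.003,0.0263,-0.5,0.5,-0.16,0]
    - [-0.0087,0.003,0.0263,-0.7,0.75,-0.16,0]
    - [-0.0087,0.003,0.0263,-0.73,0.78,-0.16,0]
    - [-0.0087,0.003,0.0263,-0.73,0.78,-0.16,0]
    - [-0.0087,0.003,0.0263,-0.73,0.78,-0.16,0]

```text
time_s: 6.22
eef_pos: [505.1, -233.1, 194.9]
ee_rot: [-0.0, 0.891, 0.453, -0.0]
force: [-0.6, 0.5, -4.6]
grip_width: 0.405
```

```bash
python3 -c "
from h import *
go(505.2,-234.3,195,-36.2)
c=capture('top'); cv2.imwrite('pics/t4.png',cv2.resize(c['frame'][170:300,393:523,::-1],(600,600),interpolation=cv2.INTER_CUBIC))
c=capture('side'); cv2.imwrite('pics/s4.png',cv2.resize(c['frame'][60:220,280:480,::-1],(800,600)))
c=capture('wrist'); cv2.imwrite('pics/w4.png',c['frame'][:,:,::-1])
"
```

```text
t 6.22 pos [ 505.1 -233.1  194.9] yawy -36.1 F [-0.64  0.46 -4.65] M [-0.031 -0.018  0.02 ] w 0.405
row [-0.0006, -0.0002, 0.0018] [-0.09, 0.074, -0.013]
```

View pics/t4.png

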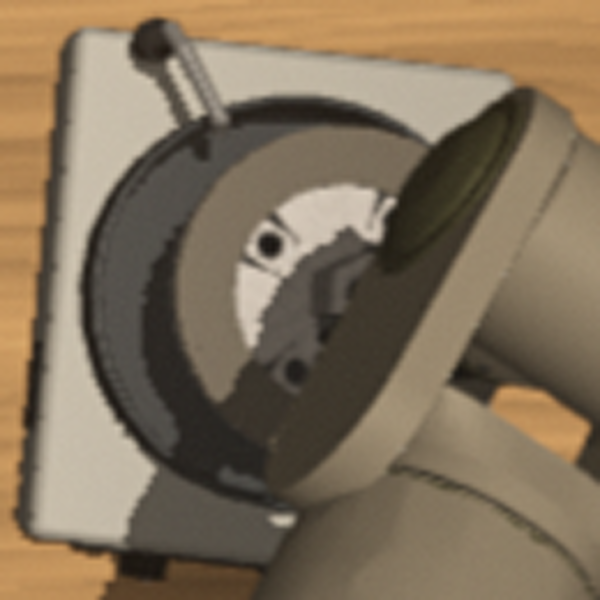

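View pics/s4.png

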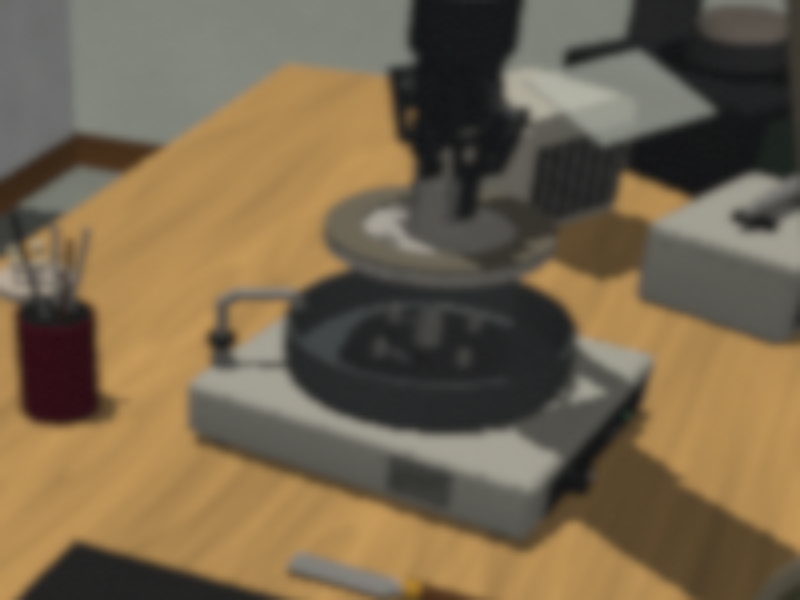

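View pics/w4.png

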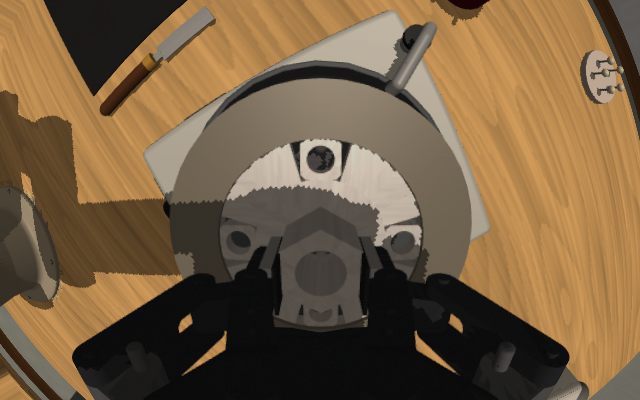

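Run:
```python
from h import *
s=ctrl.sense(); print(s["eef_pos"])
c=capture('top'); g=c['frame'].mean(2).astype(np.float32); S=8
x0,y0=393,170; u=cv2.resize(g[y0:300,x0:523],None,fx=S,fy=S,interpolation=cv2.INTER_CUBIC)
pix=lambda p:((p[0]+.5)/S-.5+x0,(p[1]+.5)/S-.5+y0)
z=s["eef_pos"][2]-20
H=[]
for q in ((270,245),(296,370)):
    cx,cy=q[0]*8*130/600,q[1]*8*130/600
    w=u[int(cy-28):int(cy+28),int(cx-28):int(cx+28)]
    th=(w[28-6:28+6,28-6:28+6].min()+np.percentile(w,70))/2
    n,l,st,ce=cv2.connectedComponentsWithStats((w<th).astype(np.uint8)); i=l[28,28]
    p=pix((ce[i][0]+int(cx-28),ce[i][1]+int(cy-28))); H.append(plane(c,p,z+10)[:2]); print(p,st[i],th,H[-1])
a,b=H; d=b-a; m=(a+b)/2; print("dist",np.hypot(*d)); 
nrm=np.array([-d[1],d[0]])/np.hypot(*d); 
for sg in (1,-1):
    C=m+sg*nrm*31.82; print("C",C,[np.degrees(np.arctan2(*(h-C)[::-1])).round(2) for h in H])
# rim arc: radial search from predicted centre
C0=np.array([505.2,-234.3]); P=[]
for a in np.radians(np.arange(0,150,3)):
    rs=np.arange(76,96,.25)
    v=[]
    for r in rs:
        q=proj(c,[C0[0]+r*np.cos(a),C0[1]+r*np.sin(a),z+13]); v.append(cv2.getRectSubPix(g,(1,1),(float(q[0]),float(q[1])))[0,0])
    v=cv2.GaussianBlur(np.array(v,np.float32)[None],(0,0),2)[0]; gr=np.gradient(v); k=gr.argmin()
    print(int(round(np.degrees(a))),rs[k],round(float(gr[k]),1),end='; ')
    if gr[k]<-3 : P.append(C0+rs[k]*np.array([np.cos(a),np.sin(a)]))
P=np.array(P)
from scipy.optimize import least_squares
f=least_squares(lambda x:np.hypot(*(P-x).T)-85,C0,loss='soft_l1'); print("\nrim centre",f.x,np.abs(f.fun).mean(),len(P))
go(505.2,-234.3,195,-36.2)
```

```text
[ 505.24063592 -233.51878401  195.0916443 ]
(np.float64(451.18193986820427), np.float64(222.5975082372323)) [  10    9   39   40 1214] 88.79315 [ 532.12287386 -196.49988522]
(np.float64(456.9726288056206), np.float64(250.08377244340357)) [  12   10   38   42 1281] 49.639526 [ 469.10279654 -205.98657287]
dist 63.730113664850904
C [ 505.34947199 -232.70871286] [np.float64(53.52), np.float64(143.6)]
C [ 495.87619841 -169.77774523] [np.float64(-36.4), np.float64(-126.48)]
0 85.5 -3.7; 3 86.0 -3.8; 6 86.5 -4.2; 9 87.0 -3.6; 12 88.0 -3.1; 15 89.5 -2.7; 18 91.25 -2.5; 21 93.0 -2.6; 24 94.75 -2.2; 27 84.75 -2.4; 30 85.25 -2.1; 33 86.0 -2.0; 36 85.0 -2.1; 39 85.25 -2.7; 42 85.5 -2.1; 45 85.75 -2.4; 48 85.5 -2.5; 51 85.5 -2.2; 54 85.5 -2.4; 57 85.25 -2.6; 60 85.75 -2.7; 63 85.5 -3.2; 66 86.0 -3.2; 69 87.0 -3.4; 72 87.5 -3.0; 75 86.75 -3.2; 78 87.75 -2.9; 81 85.75 -3.1; 84 87.0 -3.8; 87 87.0 -3.5; 90 87.0 -3.8; 93 87.5 -3.6; 96 86.0 -3.0; 99 86.75 -3.5; 102 85.5 -3.3; 105 86.25 -3.3; 108 86.25 -3.0; 111 85.75 -3.5; 114 86.0 -3.4; 117 86.25 -3.6; 120 85.75 -3.5; 123 85.75 -3.5; 126 85.25 -2.5; 129 89.0 -0.6; 132 88.5 -0.8; 135 87.75 -0.6; 138 87.75 -0.6; 141 87.5 -0.7; 144 87.0 -1.0; 147 83.75 -1.9; 
rim centre [ 506.40087993 -232.68036271] 0.49431462891660793 23
t 6.42 pos [ 505.2 -233.7  195.1] yawy -36.14 F [-0.45  0.45 -5.46] M [-0.022  0.018 -0.008] w 0.402
row [0.0001, -0.0, 0.001] [-0.052, 0.033, 0.009]
```

```bash
python3 -c "
from h import *
go(505.1,-235.2,142,-36.1)"
```

```text
t 6.42 pos [ 505.2 -233.7  195.1] yawy -36.14 F [-0.45  0.45 -5.46] M [-0.022  0.018 -0.008] w 0.402
row [0.0001, -0.0, -0.0007] [-0.131, 0.077, 5.309]
```

>>> move_arm:
  series:
    - [0,0,0,-0.13,0.08,1.5,0]
    - [0,0,0,-0.13,0.08,3.2,0]
    - [0,0,0,-0.13,0.08,4.6,0]
    - [0,0,0,-0.13,0.08,5.3,0]
    - [0,0,0,-0.13,0.08,5.3,0]

```text
time_s: 6.83
eef_pos: [504.6, -234.6, 140.7]
ee_rot: [-0.001, 0.891, 0.453, -0.001]
force: [0.4, 0.3, -5.5]
grip_width: 0.405
```

>>> move_arm:
  series:
    - [0,0,0,0,0,0.0,0]
    - [0,0,0,0,0,0,0]

```text
time_s: 7.0
eef_pos: [504.9, -234.7, 141.5]
ee_rot: [-0.001, 0.891, 0.453, -0.0]
force: [-0.5, -0.3, -4.0]
grip_width: 0.407
```

Run:
```python
from h import *
c=capture('top'); s=ctrl.sense()
cv2.imwrite('pics/t5.png',cv2.resize(c['frame'][170:300,393:523,::-1],(600,600),interpolation=cv2.INTER_CUBIC))
g=c['frame'].mean(2).astype(np.float32); S=8
x0,y0=393,170; u=cv2.resize(g[y0:300,x0:523],None,fx=S,fy=S,interpolation=cv2.INTER_CUBIC)
pix=lambda p:((p[0]+.5)/S-.5+x0,(p[1]+.5)/S-.5+y0)
z=s["eef_pos"][2]-20; H=[]
for X in ((505.2+45*np.cos(a),-234.3+45*np.sin(a),z+10) for a in np.radians([53.8,143.8])):
    q=proj(c,X); cx,cy=[(q[i]+.5-(x0,y0)[i])*S-.5 for i in (0,1)]
    w=u[int(cy-28):int(cy+28),int(cx-28):int(cx+28)]
    th=(w[22:34,22:34].min()+np.percentile(w,70))/2
    n,l,st,ce=cv2.connectedComponentsWithStats((w<th).astype(np.uint8)); i=l[28,28]
    p=pix((ce[i][0]+int(cx-28),ce[i][1]+int(cy-28))); H.append(plane(c,p,z+10)[:2]); print(q,p,st[i],th,H[-1])
a,b=H; d=b-a; m=(a+b)/2; print("dist",np.hypot(*d)); 
nrm=np.array([-d[1],d[0]])/np.hypot(*d); 
C=m+nrm*31.82; print("C",C,[np.degrees(np.arctan2(*(h-C)[::-1])).round(2) for h in H])
go(505.1,-235.2,138,-36.1)
```

```text
[445.3920393  223.81171818] (np.float64(445.39373281393216), np.float64(223.81135426214482)) [  11   11   36   38 1091] 95.643425 [ 531.77801329 -197.99090441]
[450.95718609 249.85956607] (np.float64(450.817875), np.float64(249.957)) [  12   11   34   37 1000] 47.832664 [ 468.66376652 -207.37658206]
dist 63.80829954522457
C [ 504.90135099 -234.15763216] [np.float64(53.38), np.float64(143.53)]
t 7.05 pos [ 505.  -234.7  141.6] yawy -36.11 F [-0.97  0.31 -5.15] M [-0.002 -0.031 -0.002] w 0.404
row [-0.0013, -0.0001, -0.0002] [-0.029, 0.039, 0.363]
```

View pics/t5.png

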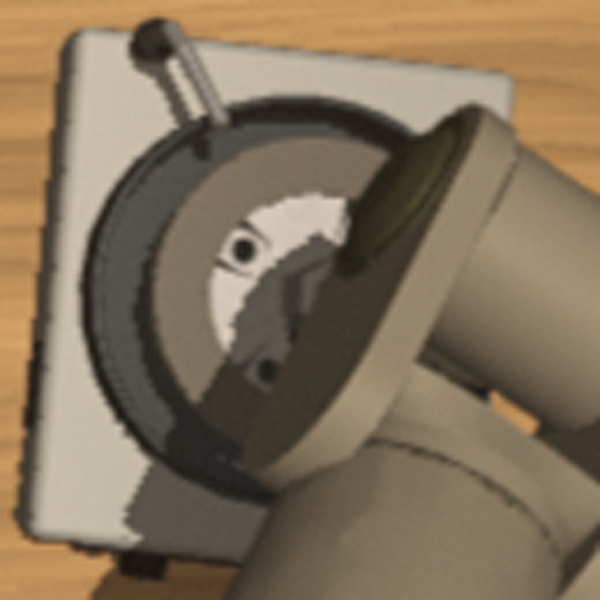

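```bash
python3 -c "
from h import *
go(505.3,-234.9,136,-35.8)"
```

```text
t 7.05 pos [ 505.  -234.7  141.6] yawy -36.11 F [-0.97  0.31 -5.15] M [-0.002 -0.031 -0.002] w 0.404
row [-0.0013, -0.0001, -0.0054] [0.007, 0.038, 0.563]
```

>>> move_arm:
  series:
    - [0,0,-0.005,0,0.04,0.15,0]
    - [0,0,-0.005,0,0.04,0.3,0]
    - [0,0,-0.005,0,0.04,0.42,0]
    - [0,0,-0.005,0,0.04,0.5,0]
    - [0,0,-0.005,0,0.04,0.56,0]

```text
time_s: 7.47
eef_pos: [505.2, -234.9, 135.9]
ee_rot: [-0.001, 0.89, 0.455, -0.0]
force: [-0.4, -0.7, -5.4]
grip_width: 0.402
```

```bash
python3 -c "
from h import *
go(505.3,-234.9,136,-35.8)"
```

```text
t 7.47 pos [ 505.2 -234.9  135.9] yawy -35.82 F [-0.43 -0.66 -5.4 ] M [-0.052  0.05  -0.027] w 0.402
row [-0.0014, -0.0001, -0.0004] [0.006, 0.002, -0.01]
```

>>> move_arm:
  series:
    - [0,0,0,0,0,0.08,0]
    - [0,0,0,0,0,0.16,0]
    - [0,0,0,0,0,0.24,0]
    - [0,0,0,0,0,0.32,0]
    - [0,0,0,0,0,0.4,0]

```text
time_s: 7.88
eef_pos: [505.2, -235.0, 131.8]
ee_rot: [-0.001, 0.89, 0.455, -0.0]
force: [0.0, 0.5, -4.7]
grip_width: 0.403
```

>>> move_arm:
  series:
    - [0,0,0,0,0,0.08,0]
    - [0,0,0,0,0,0.16,0]
    - [0,0,0,0,0,0.24,0]
    - [0,0,0,0,0,0.32,0]
    - [0,0,0,0,0,0.4,0]

```text
time_s: 8.3
eef_pos: [505.2, -235.0, 127.8]
ee_rot: [-0.001, 0.89, 0.455, -0.0]
force: [0.2, 0.4, -5.7]
grip_width: 0.405
```

```bash
python3 -c "
from h import *
go(505.3,-234.9,122,-35.8)"
```

```text
t 8.3 pos [ 505.2 -235.   127.8] yawy -35.83 F [ 0.15  0.42 -5.72] M [0.01  0.048 0.001] w 0.405
row [-0.0014, -0.0001, -0.0005] [0.009, 0.003, 0.575]
```

The disc's underside is about 6 mm below the nose tip and I feel no lateral force. Continuing slowly.

>>> move_arm:
  series:
    - [0,0,0,0,0,0.08,0]
    - [0,0,0,0,0,0.16,0]
    - [0,0,0,0,0,0.24,0]
    - [0,0,0,0,0,0.32,0]
    - [0,0,0,0,0,0.4,0]

```text
time_s: 8.72
eef_pos: [505.2, -235.0, 123.7]
ee_rot: [-0.001, 0.89, 0.455, -0.0]
force: [-1.1, -0.3, -4.9]
grip_width: 0.399
```

>>> move_arm:
  series:
    - [0,0,0,0,0,0.07,0]
    - [0,0,0,0,0,0.14,0]
    - [0,0,0,0,0,0.21,0]
    - [0,0,0,0,0,0.28,0]
    - [0,0,0,0,0,0.35,0]

```text
time_s: 9.13
eef_pos: [505.2, -235.0, 120.1]
ee_rot: [-0.001, 0.89, 0.455, -0.0]
force: [0.0, -1.3, -5.1]
grip_width: 0.401
```

```bash
python3 -c "
from h import *
go(505.3,-234.9,118,-35.8)
c=capture('wrist'); cv2.imwrite('pics/w6.png',cv2.resize(c['frame'][120:280,200:440,::-1],(800,533),interpolation=cv2.INTER_CUBIC))
"
```

```text
t 9.13 pos [ 505.2 -235.   120.1] yawy -35.82 F [ 0.01 -1.32 -5.09] M [ 0.003  0.009 -0.028] w 0.401
row [-0.0014, -0.0, -0.0004] [0.009, 0.003, 0.211]
```

View pics/w6.png

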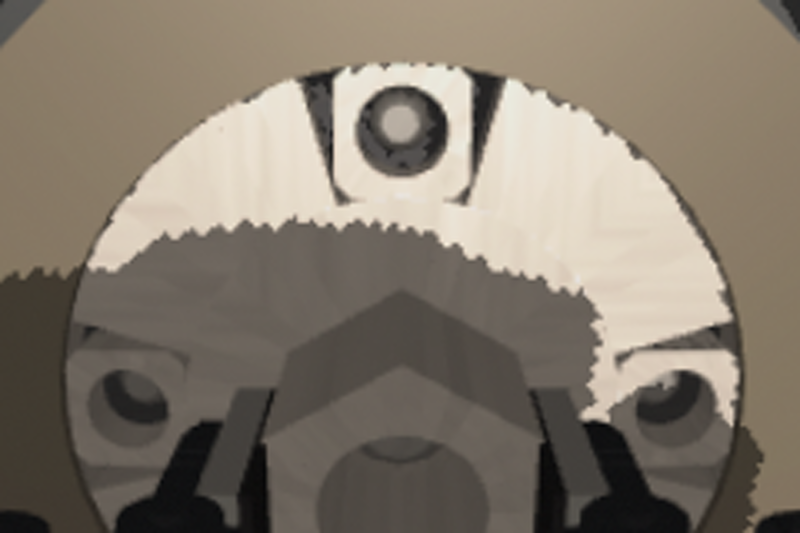

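Through the top hole (about (400,125) in the crop) the stud tip shows up centred, so the angle is right. I'll let the disc down lightly at about 6 mm/s.

>>> move_arm:
  series:
    - [0,0,0,0,0,0.05,0]
    - [0,0,0,0,0,0.1,0]
    - [0,0,0,0,0,0.15,0]
    - [0,0,0,0,0,0.2,0]
    - [0,0,0,0,0,0.25,0]

```text
time_s: 9.6
eef_pos: [505.2, -234.9, 117.4]
ee_rot: [-0.001, 0.89, 0.455, -0.0]
force: [-0.5, 0.1, -4.8]
grip_width: 0.404
```

>>> move_arm:
  series:
    - [0,0,0,0,0,0.05,0]
    - [0,0,0,0,0,0.1,0]
    - [0,0,0,0,0,0.15,0]
    - [0,0,0,0,0,0.2,0]
    - [0,0,0,0,0,0.25,0]

```text
time_s: 10.02
eef_pos: [505.2, -234.9, 114.9]
ee_rot: [-0.001, 0.89, 0.455, -0.0]
force: [0.1, -0.3, -5.0]
grip_width: 0.406
```

```bash
python3 -c "
from h import *
go(505.3,-234.9,104,-35.8)"
```

```text
t 10.02 pos [ 505.2 -234.9  114.9] yawy -35.82 F [ 0.06 -0.34 -4.95] M [ 0.022 -0.017  0.006] w 0.406
row [-0.0016, -0.0001, -0.0004] [0.009, 0.011, 1.089]
```

>>> move_arm:
  series:
    - [0,0,0,0,0,0.06,0]
    - [0,0,0,0,0,0.12,0]
    - [0,0,0,0,0,0.18,0]
    - [0,0,0,0,0,0.24,0]
    - [0,0,0,0,0,0.3,0]

```text
time_s: 10.43
eef_pos: [505.2, -234.9, 111.8]
ee_rot: [-0.001, 0.89, 0.455, -0.0]
force: [-0.1, 0.1, -5.1]
grip_width: 0.401
```

>>> move_arm:
  series:
    - [0,0,0,0,0,0.06,0]
    - [0,0,0,0,0,0.12,0]
    - [0,0,0,0,0,0.18,0]
    - [0,0,0,0,0,0.24,0]
    - [0,0,0,0,0,0.3,0]

```text
time_s: 10.85
eef_pos: [505.2, -234.9, 108.8]
ee_rot: [-0.001, 0.89, 0.455, -0.0]
force: [0.1, 0.5, -4.9]
grip_width: 0.405
```

>>> move_arm:
  series:
    - [0,0,0,0,0,0.04,0]
    - [0,0,0,0,0,0.08,0]
    - [0,0,0,0,0,0.12,0]
    - [0,0,0,0,0,0.16,0]
    - [0,0,0,0,0,0.2,0]

```text
time_s: 11.27
eef_pos: [505.2, -234.9, 106.7]
ee_rot: [-0.001, 0.89, 0.455, -0.0]
force: [-0.3, 0.6, -4.1]
grip_width: 0.406
```

```bash
python3 -c "
from h import *
go(505.3,-234.9,104,-35.8)"
```

```text
t 11.27 pos [ 505.2 -234.9  106.7] yawy -35.82 F [-0.32  0.62 -4.12] M [-0.025 -0.004 -0.044] w 0.406
row [-0.0016, -0.0, -0.0004] [0.011, 0.01, 0.272]
```

>>> move_arm:
  series:
    - [0,0,0,0,0,0.04,0]
    - [0,0,0,0,0,0.08,0]
    - [0,0,0,0,0,0.12,0]
    - [0,0,0,0,0,0.16,0]
    - [0,0,0,0,0,0.2,0]

```text
time_s: 11.68
eef_pos: [505.1, -234.9, 104.7]
ee_rot: [-0.001, 0.89, 0.455, -0.0]
force: [-0.5, 0.8, -5.7]
grip_width: 0.407
```

>>> move_arm:
  series:
    - [0,0,0,0,0,0.03,0]
    - [0,0,0,0,0,0.06,0]
    - [0,0,0,0,0,0.08,0]
    - [0,0,0,0,0,0.08,0]

```text
time_s: 12.02
eef_pos: [505.2, -234.9, 104.2]
ee_rot: [-0.001, 0.89, 0.455, -0.0]
force: [-1.3, 0.4, -2.0]
grip_width: 0.401
```

>>> move_arm:
  series:
    - [0,0,0,0,0,0.03,0]
    - [0,0,0,0,0,0.05,0]
    - [0,0,0,0,0,0.05,0]
    - [0,0,0,0,0,0.05,0]

```text
time_s: 12.35
eef_pos: [505.2, -234.9, 104.1]
ee_rot: [-0.001, 0.89, 0.455, -0.0]
force: [-4.8, 3.1, 4.4]
grip_width: 0.402
```

```bash
python3 -c "
from h import *
go(505.3,-234.9,104,-35.8)
c=capture('wrist'); cv2.imwrite('pics/w7.png',cv2.resize(c['frame'][120:280,200:440,::-1],(800,533),interpolation=cv2.INTER_CUBIC))
c=capture('side'); cv2.imwrite('pics/s7.png',cv2.resize(c['frame'][60:220,280:480,::-1],(800,600)))
"
```

```text
t 12.35 pos [ 505.2 -234.9  104.1] yawy -35.82 F [-4.78  3.14  4.4 ] M [0.201 0.458 0.018] w 0.402
row [-0.0012, 0.0001, -0.0004] [0.009, 0.012, 0.008]
```

View pics/w7.png

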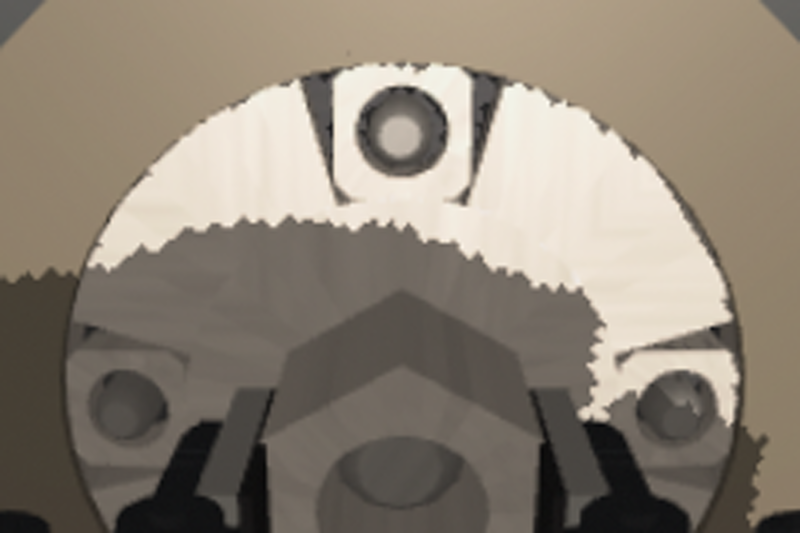

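View pics/s7.png

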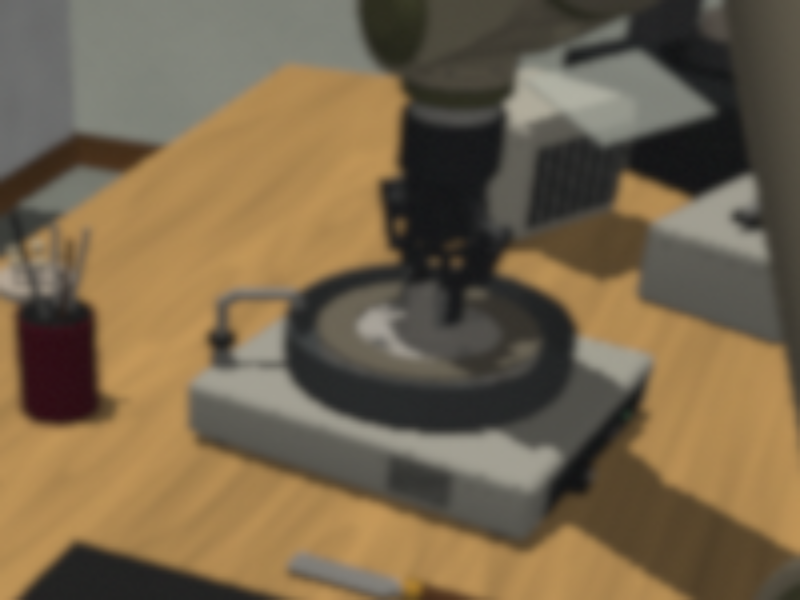

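The disc is home: the wrist force changed at TCP z = 104.1 against 104.0 expected, and the studs stand in the holes. Releasing and rising straight up.

>>> move_arm:
  series:
    - [0,0,0,0,0,0,0.45]
    - [0,0,0,0,0,0,0.5]
    - [0,0,0,0,0,0,0.6]
    - [0,0,0,0,0,0,0.7]
    - [0,0,0,0,0,0,0.75]

```text
time_s: 12.87
eef_pos: [505.3, -235.0, 104.1]
ee_rot: [-0.0, 0.89, 0.455, -0.0]
force: [0.8, -1.2, -0.0]
grip_width: 0.753
```

>>> move_arm:
  series:
    - [0,0,0,0,0,0,0.75]
    - [0,0,0,0,0,-0.2,0.75]
    - [0,0,0,0,0,-0.7,0.75]
    - [0,0,0,0,0,-1.5,0.75]
    - [0,0,0,0,0,-2.5,0.75]

```text
time_s: 13.28
eef_pos: [505.2, -234.9, 129.8]
ee_rot: [-0.001, 0.89, 0.455, -0.0]
force: [0.2, -0.1, -0.6]
grip_width: 0.751
```

```bash
python3 -c "
from h import *
go(505.3,-234.9,230,-35.8)
c=capture('side'); cv2.imwrite('pics/s8.png',cv2.resize(c['frame'][60:220,280:480,::-1],(800,600)))
"
```

```text
t 13.28 pos [ 505.2 -234.9  129.8] yawy -35.82 F [ 0.19 -0.07 -0.64] M [ 0.015 -0.047  0.009] w 0.751
row [-0.0012, 0.0, -0.0003] [0.007, -0.01, -10.02]
```

View pics/s8.png

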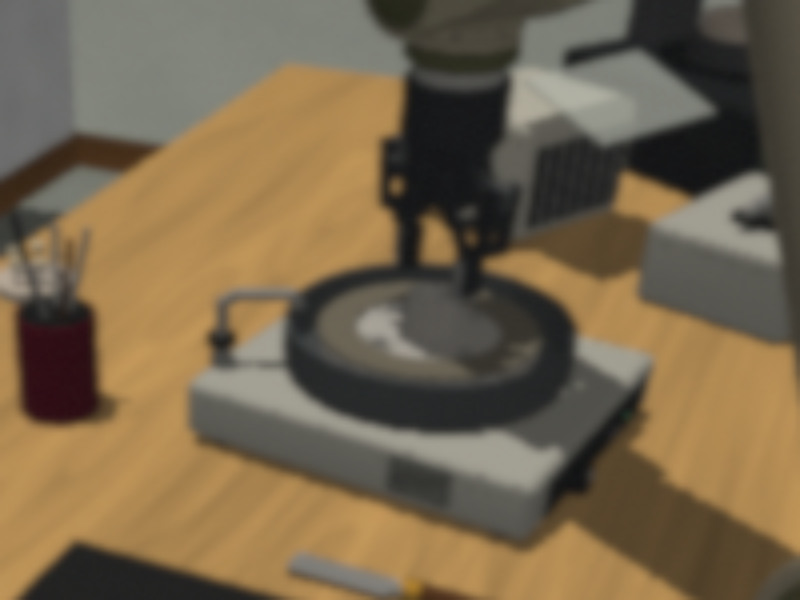

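>>> move_arm:
  series:
    - [0,0,0,0,0,-2.5,0.75]
    - [0,0,0,0,0,-5,0.75]
    - [0,0,0,0,0,-7.5,0.75]
    - [0,0,0,0,0,-10,0.75]
    - [0,0,0,0,0,-10,0.75]

```text
time_s: 13.75
eef_pos: [507.3, -236.3, 237.9]
ee_rot: [0.005, 0.89, 0.455, 0.003]
force: [0.2, 0.0, 0.2]
grip_width: 0.749
```

```bash
python3 -c "
from h import *
go(355,-225,230,-35.8)"
```

```text
t 13.75 pos [ 507.3 -236.3  237.9] yawy -35.81 F [0.23 0.01 0.22] M [-0.022  0.039  0.002] w 0.749
row [0.0121, 0.0003, -0.0001] [-7.99, -13.024, 0.639]
```

>>> move_arm:
  series:
    - [0,0,0,-1.6,-2.6,0,0.75]
    - [0,0,0,-3.2,-5.2,0,0.75]
    - [0,0,0,-5,-8,0,0.75]
    - [0,0,0,-7,-11,0,0.75]
    - [0,0,0,-8,-13,0,0.75]

```text
time_s: 14.17
eef_pos: [352.7, -224.7, 236.3]
ee_rot: [0.005, 0.89, 0.455, 0.002]
force: [-0.8, 0.2, 0.7]
grip_width: 0.749
```

>>> move_arm:
  series:
    - [0,0,0,0,0,0,0.75]
    - [0,0,0,0,0,0,0.75]
    - [0,0,0,0,0,0,0.75]

```text
time_s: 14.42
eef_pos: [353.2, -224.9, 236.6]
ee_rot: [0.006, 0.89, 0.455, 0.003]
force: [0.5, -0.2, -0.3]
grip_width: 0.753
```

Run:
```python
from h import *
go(355,-225,230,-35.8)
c=capture('top'); cv2.imwrite('pics/t9.png',c['frame'][:,:,::-1])
cv2.imwrite('pics/t9z.png',cv2.resize(c['frame'][180:290,403:513,::-1],(600,600),interpolation=cv2.INTER_CUBIC))
```

```text
t 14.42 pos [ 353.2 -224.9  236.6] yawy -35.84 F [ 0.45 -0.21 -0.29] M [ 0.    -0.028  0.026] w 0.753
row [0.013, 0.0008, -0.0007] [0.099, 0.138, 0.664]
```

View pics/t9.png

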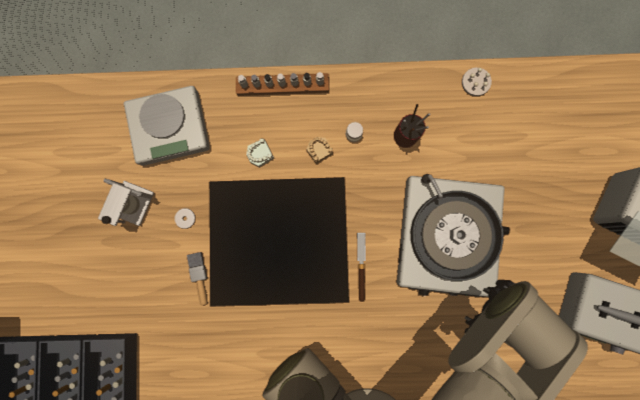

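View pics/t9z.png

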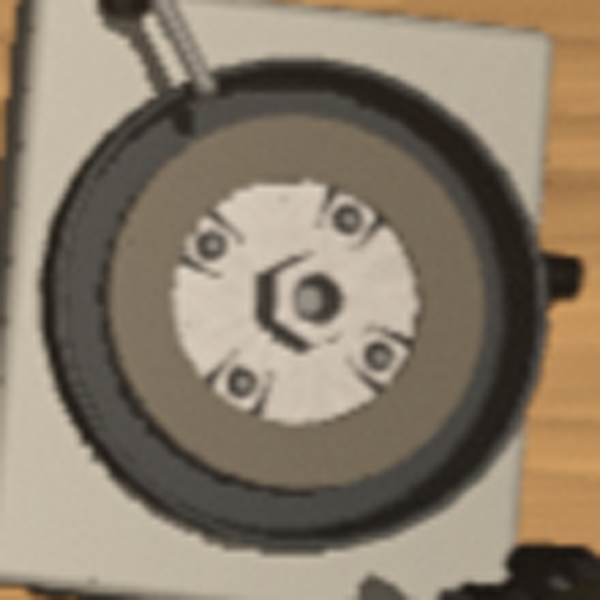

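All four studs show in the holes at (210,245), (347,220), (378,356) and (240,383) in the crop. The nose is in the bore, and the other things are where they were. Handing in.

```bash
python3 -c "
from h import *
print(job.finish_job())"
```

```text
the job is handed in; nothing more can be done
None
```

The diamond disc is fitted on the grinder, home on the rotor and released, and the job was handed in after about 14 s of robot time. No verdict was reported.

- **How it was fitted:** I lifted the disc by its hub flats. I turned it about 60° on the way so its holes matched the stud angle measured in the top camera, then lowered it slowly over the nose. The wrist camera showed a stud centred in a hole, so the holes went straight over the studs and I did not need to turn the disc on top of them.
- **Touchdown:** The final approach was at about 3 to 5 mm/s. The disc met the rotor face at a tool height of 104.1 mm, against 104.0 mm expected. The wrist force readings showed about 10 N of pressing at most.
- **Last checks:** The final top view shows a stud in all four holes and the nose in the bore, with the disc centred in the bowl. The other things on the bench look unmoved, and the arm is clear of everything. I judged these by eye and did not re-measure them.
- **Disagreements:** The top and wrist cameras differed by up to about 2 to 3 mm on the disc's centre, close to the stated calibration error. I used the top camera for both the disc and the rotor. While the gripper closed on the hub there was a brief 8 N upward force on the tool, and it settled before the lift.

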